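Vent the leak-test pot and take off its cap, whichever way it is threaded

ROBOT

A 6-joint arm with a two-finger parallel gripper is mounted at the origin on a cart in front of the work surface, level with it; the furniture and walls round the work are solid. World frame = base frame: x ahead of the robot, y to its left, z up, the work surface at z = 0. Lengths are in mm, angles in rad, forces in N, time in s.
With the tool pointing down it reaches from about 350 to 925 mm from the base axis. Payload 6.4 kg.
Tool frame: the origin (TCP) lies midway between the tips of the shut fingers; the grasp point (between the pads) lies 19 mm behind it; z points along the fingers, y is the direction in which the jaws open and shut (so a half turn about z gives the same grasp; the last joint's range is limited). The gripper opens to 85 mm and grips with 20 to 120 N. Pads are 22 mm wide; open, the fingers measure 114 mm over their backs; the gripper's body (76 mm by 85 mm) begins 54 mm behind the grasp point. The pads swing forward as they close: fully open they stand 13 mm farther back than shut.
Start: joints at [1.002, 0.245, 1.558, -0, 1.339, -0.174], TCP at [250.004, 600.01, 231.29] pointing down, gripper open.
Joint ranges: [-3.13, 3.13], [-1.02, 2.26], [0.13, 2.54], [-0.95, 4.09], [0.21, 2.88], [-2.74, 2.74]. Speed limits (rad/s): [2.57, 2.57, 3.14, 3.14, 3.14, 3.14].

INTERFACE

Orientations are given as [roll, pitch, yaw] about the fixed x, y, z axes, in that order (R = Rz(yaw) Ry(pitch) Rx(roll)).
In Python, from station import env gives the robot as it stands. The module is installed in compiled form; this text tells all that it offers.
- The arm moves only by the shell command python3 -m creep 'ROWS' [FORCE]. ROWS is JSON, a list that holds one entry, the list of rows, each a list of 5 numbers: the shift along the tool's x, y, z in mm, then the turn about the tool's z in degrees, then the closure in counts, from 0 (fully open) to 255 (shut). A call has exactly 10 rows; each row is the pose to reach, as a shift and turn from the pose commanded when the call began, along the tool's axes at that moment; what a row does not reach only later rows make up. A row lasts 1/8 s, in which the tool goes at most 62.5 mm and 10.7 degrees, less where a joint would pass 70% of its speed; a pose out of reach is approached as far as the arm can. A call with a gripper value outside its range is refused whole. The fingers move at their own pace and stop on an object; FORCE is the grip in N (left out, the last holds). Time passes only in rows, so rows that repeat a pose let the fingers close, or fill a call up. It gives the time, the measured TCP pose, the force and the opening at its end, in the units of the state.
- env.state(): the state, without advancing time (a new reading comes with each control period).
- env.camera(name): name is "scene" or "top"; returns the picture (384x512x3 uint8, blue, green, red); there is no depth.
- env.get_calibration(name): a dict with "camera_matrix" (3x3 intrinsics, pixels), "camera_from_world" (4x4, takes a point from world to camera coordinates). Camera axes: x right, y up, looking along -z (the intrinsics and any distortion apply to the point x, -y, -z); pixel columns grow to the right and rows downward; lengths in mm; the calibration is good to about 2 mm. A picture is of the moment at which its call begins. get_calibration takes no time and is no camera call.
- env.hand_in(): hands the job in, once; it reports no verdict.
The state is a dict: "time_s": time; "joint_pos": joint angles; "qd": joint speeds; "joint_torque": joint torques, N m; "ee_pos": TCP position; "eef_rot": TCP orientation; "force": force on the tool from outside, world axes, zero at the start; "moment": the same for the moment, N m; "gripper_width": finger opening in mm.
Only numpy, scipy, OpenCV 4.12 (cv2) and the standard library are available. Lean on these libraries where they do the work, as an engineer would, in place of code of your own. Each camera call takes 0.05 s, during which the arm holds its last target. There are 200 camera calls.

TASK

Open the small leak-test pot: first press the red vent plunger on the grey tower fully down, then unscrew the blue cap by its yellow grip bar and lift it off. The coarse thread may be right- or left-handed and nothing shows which, so try both ways until it gives. Finish while still holding the cap upright in the gripper, about 10 cm straight above the pot's mouth, without letting go or putting it down, and leave the label roll, stapler and tape where they are.

Things in the scene. Friction and masses are not known exactly. Their poses are not given: they have to be found in the camera images.
- pot: Steel pot (80 mm diameter) fixed on an aluminium base plate (105 x 250 mm), immovable. Origin on the desk under the pot's axis; z up. A grey square tower (58 x 58 mm, top at z = 108 mm) stands on the same plate, its axis 125 mm from the pot's axis towards the pot's -y. A thin brass pipe joins them.
- pot_mouth (a point): Centre of the pot's flat mouth, 75 mm above the desk, on which the cap's skirt rests; its x is the pot's x turned 0.785 rad counter-clockwise (where the bar points at the start), z up. The thread core on it, 21 mm high and 49 mm across, is hidden under the cap; it is right- or left-handed at random (cap loosens counter-clockwise or clockwise seen from above).
- cap: Loose blue ribbed cap, 62 mm diameter, 58 mm high over all, about 0.2 kg. Origin at the centre of the underside of its skirt; z up along its axis. Round up to z = 28 mm; above, an upright yellow grip bar (z 28 to 58 mm), 46 mm long along the cap's x, 18 mm thick along its y: pinch it across its thickness. At the start it is screwed on, its x within 0.06 rad of the x of pot_mouth.
- cap_grip (a point): Middle of the yellow bar, on the cap's axis, 43 mm above its origin. Turned the wrong way the cap stops hard after about 0.2 rad; the right way it turns freely, without rising, and can be lifted straight off once turned 1.0 to 1.6 rad from the start; before that it lifts only 2 mm. It stays as turned if let go, so it can be regripped.
- vent (a joint): Sprung vent plunger, metres pressed down: 0 out, 0.012 fully in (hard stop). Takes about 1.5 N to start and 6 N to bottom; springs back when let go.
- vent_top (a point): Centre of the top face of the plunger's red button (26 mm diameter, top 136 mm above the desk when out), on the axis of the grey tower. It moves down with the plunger.
- label_roll: Bystander: loose white label roll, 84 mm diameter, 38 mm high, lying on the desk on the pot's +y side. Origin at the centre of its underside.
- blue_stapler: Bystander: loose blue stapler, 134 x 34 x 49 mm, on the pot's -x side. Origin at the centre of its underside.
- tape: Bystander: loose roll of brown tape, 94 mm diameter, 48 mm high, on the pot's +x side. Origin at the centre of its underside.
Mind the look-alikes: they are no part of the job. There is more than one size of the cap; the job needs the largest.

How it is judged:
By the outcome, as a careful person would: the job done as asked, in the order asked, and still so for the second after the job is handed in, while the arm keeps its last pose, push and grip.
It also fails if it takes over 54 s, if anything falls off the work surface, if the arm or the gripper's body presses on something with over 40 N, if the wrist force passes 120 N, or if a joint passes its speed limit or range.

## Working session

There is one attempt and no reset: what is moved stays moved. The work goes in short steps, Python scripts to look and compute and a shell command to move; the robot and the scene stay as the last step left them, time stands still between calls to the robot, and variables do not carry over. Pictures are saved under pics/ and viewed, about 8 in all and at most 12, crops included, and the job is handed in when it is done.

```bash
mkdir -p pics; python3 - <<'E'
from station import env
import cv2
for n in("scene","top"):
    im=env.camera(n); cv2.imwrite(f"pics/{n}0.png",im)
    c=env.get_calibration(n); print(n,{k:v for k,v in c.items()})
s=env.state(); print(s)
E
```

```text
scene {'camera_matrix': array([[414.72078008,   0.        , 254.81652604],
       [  0.        , 414.72078008, 195.73977297],
       [  0.        ,   0.        ,   1.        ]]), 'camera_from_world': array([[ 6.88337743e-01, -7.25390280e-01,  3.05062823e-04,
        -2.98255583e+02],
       [ 4.76217386e-01,  4.52209616e-01,  7.54137564e-01,
        -4.08907251e+02],
       [-5.47182011e-01, -5.18956072e-01,  6.56716409e-01,
        -5.62309801e+02],
       [ 0.00000000e+00,  0.00000000e+00,  0.00000000e+00,
         1.00000000e+00]])}
top {'camera_matrix': array([[433.92439308,   0.        , 257.27180898],
       [  0.        , 433.92439308, 187.2419071 ],
       [  0.        ,   0.        ,   1.        ]]), 'camera_from_world': array([[-2.44963311e-03, -9.99903107e-01,  1.37031005e-02,
         8.75332228e+01],
       [ 9.97336109e-01, -1.44389759e-03,  7.29287415e-02,
        -5.48845597e+02],
       [-7.29018894e-02,  1.38452456e-02,  9.97243011e-01,
        -9.03619956e+02],
       [ 0.00000000e+00,  0.00000000e+00,  0.00000000e+00,
         1.00000000e+00]])}
{'time_s': 0.1, 'joint_pos': array([ 1.00188468e+00,  2.45763531e-01,  1.55889112e+00,  7.58986631e-06,
        1.33869728e+00, -1.74108293e-01]), 'qd': array([-0.00133495, -0.00101631, -0.00313446,  0.00127786, -0.00130721,
       -0.00061653]), 'joint_torque': array([ 1.31087127e-04, -4.30666888e+01, -3.27129829e+01, -2.17088864e-04,
        2.84761321e-03,  1.20974403e-05]), 'ee_pos': array([249.73180275, 599.57046666, 230.27870503]), 'eef_rot': array([-3.13986125e+00, -3.12030724e-04,  2.74678727e+00]), 'force': array([ 0.75506525, -0.68278008, -0.0302552 ]), 'moment': array([ 0.03182188, -0.01292145,  0.03949983]), 'gripper_width': 85.39912226510123}
```

View pics/scene0.png

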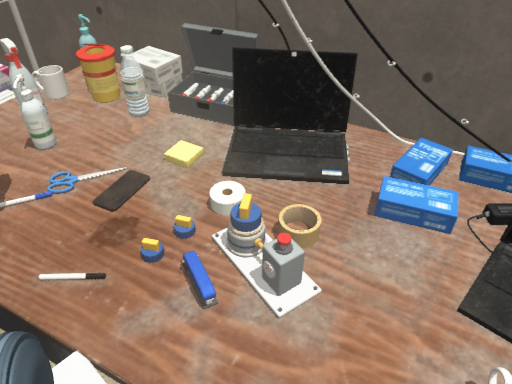

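View pics/top0.png

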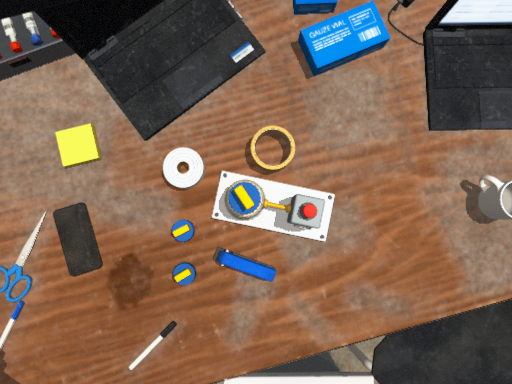

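The scene view shows the capped pot at about (246,225) and the red button at (284,239). In the top view the large cap's bar is at (243,198), the button at (309,211), the roll at (183,168), the tape at (272,148) and the stapler at (245,265). Next I'll measure them.

```bash
cat > h.py <<'E'
import cv2,numpy as np
from station import env
def ray(n,p,z):
    c=env.get_calibration(n);K=c["camera_matrix"];T=c["camera_from_world"];R,t=T[:3,:3],T[:3,3]
    d=np.linalg.inv(K)@[p[0],p[1],1];d=R.T@(d*[1,-1,-1]);o=-R.T@t
    return o+d*(z-o[2])/d[2]
def blobs(n,im,lo,hi,z,box,amin=15):
    h=cv2.cvtColor(im,cv2.COLOR_BGR2HSV);m=cv2.inRange(h,lo,hi);q=np.zeros_like(m);x0,y0,x1,y1=box;q[y0:y1,x0:x1]=m[y0:y1,x0:x1]
    out=[]
    for c in cv2.findContours(q,cv2.RETR_EXTERNAL,cv2.CHAIN_APPROX_NONE)[0]:
        if cv2.contourArea(c)<amin: continue
        w=np.array([ray(n,p[0],z)[:2] for p in c],np.float32)
        (cx,cy),(a,b),_=r=cv2.minAreaRect(w);k=cv2.boxPoints(r);e=max((k[1]-k[0],k[2]-k[1]),key=np.linalg.norm)
        out.append((np.round(c.mean((0,1)),1),np.round([cx,cy,a,b],1),round(float(np.arctan2(e[1],e[0])),3)))
    return out
E
python3 - <<'E'
from h import *
t=cv2.imread("pics/top0.png");s=cv2.imread("pics/scene0.png")
Y=((20,120,120),(35,255,255));RD=((0,150,100),(6,255,255))
print("bar top",blobs("top",t,*Y,133,(225,180,262,216)))
print("red top",blobs("top",t,*RD,136,(290,195,330,230)))
print("bar sc",blobs("scene",s,*Y,133,(235,190,258,222)))
print("red sc",blobs("scene",s,*RD,136,(270,228,298,252)))
W=((0,0,170),(180,60,255))
print("plate",blobs("top",t,*W,6,(205,165,340,245),300))
print("roll",blobs("top",t,*W,38,(155,140,210,195),200))
print("tape",blobs("top",t,(12,60,110),(28,255,255),48,(245,120,300,175),200))
print("stapler",blobs("top",t,(105,150,60),(130,255,255),49,(205,240,285,290),200))
cv2.imwrite("pics/zoom.png",cv2.resize(np.hstack([t[160:260,190:350]]),None,fx=5,fy=5,interpolation=cv2.INTER_CUBIC))
E
```

```text
bar top [(array([243.6, 196.6]), array([523.1, 113.5,  45. ,  17. ]), 0.586)]
red top [(array([309.1, 210.5]), array([497.1,  -8.6,  24.2,  24.1]), 1.568)]
bar sc [(array([245.8, 204.8]), array([515.4, 103.4,  67.4,  21.5]), 0.6)]
red sc [(array([284. , 238.1]), array([496.1, -11.7,  27.8,  25.2]), 0.103)]
plate [(array([273.2, 205.6]), array([510.9,  52.1, 250.5, 105.7]), 1.364)]
roll [(array([182.7, 167.1]), array([589.9, 242.1,  83.3,  83.8]), -0.779)]
tape [(array([275.2, 146.6]), array([630.9,  55.8, 112.7, 113.3]), -0.0)]
stapler [(array([246.5, 265.7]), array([386.8, 109.1, 117.7,  26.9]), 1.227)]
```

View pics/zoom.png

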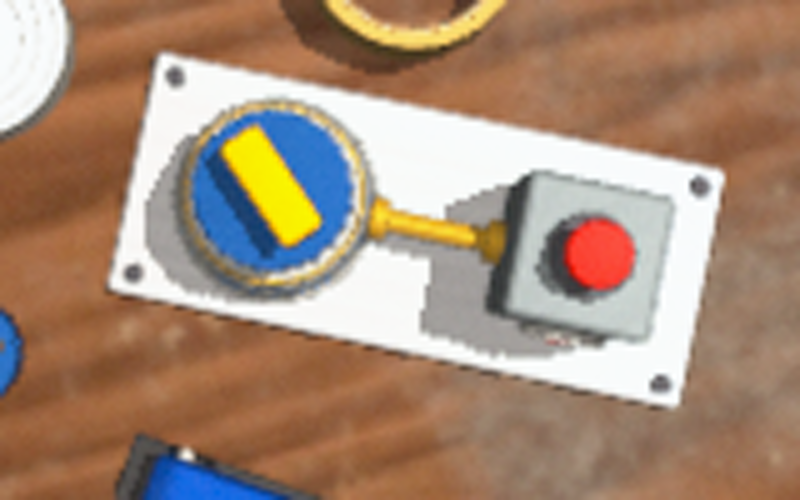

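```bash
cat >> h.py <<'E'
def go(x,y,z,yaw=None):
    s=env.state();p,r=s["ee_pos"],s["eef_rot"];a=r[2];d=np.array([x,y,z])-p
    yaw=a if yaw is None else yaw
    print("t",round(s["time_s"],2),"pose",p.round(1),r.round(3),"F",s["force"].round(1),"M",s["moment"].round(2),"w",round(s["gripper_width"],1),"q",s["joint_pos"].round(2))
    w=(yaw-a+np.pi)%(2*np.pi)-np.pi
    print("tool shift",[round(v,1) for v in (d[0]*np.cos(a)+d[1]*np.sin(a),d[0]*np.sin(a)-d[1]*np.cos(a),-d[2])],"turn deg",round(-np.degrees(w),1))
E
python3 -c "
from h import *
go(497,-9,160,.586)"
```

```text
t 0.1 pose [249.7 599.6 230.3] [-3.14  -0.     2.747] F [ 0.8 -0.7 -0. ] M [ 0.03 -0.01  0.04] w 85.4 q [ 1.    0.25  1.56  0.    1.34 -0.17]
tool shift [np.float64(-462.3), np.float64(-466.6), np.float64(70.3)] turn deg 123.8
```

```bash
python3 -m creep '[[[-25,-25,0,8,255],[-65,-65,0,18,255],[-105,-105,0,28,255],[-145,-145,0,38,255],[-185,-185,0,48,255],[-225,-225,0,58,255],[-265,-265,0,68,255],[-305,-305,0,78,255],[-345,-345,0,88,255],[-380,-380,0,98,255]]]' 40; python3 -c "
from h import *
go(497,-9,160,.586)"
```

```text
time_s: 1.35
ee_pos: [454.8, 101.2, 231.1]
eef_rot: [-3.141, 0.0, 1.03]
force: [-0.2, -0.5, 0.3]
gripper_width: -0.1
t 1.35 pose [454.8 101.2 231.1] [-3.141  0.     1.03 ] F [-0.2 -0.5  0.3] M [-0.01 -0.03  0.01] w -0.1 q [-0.03 -0.2   2.01  0.    1.33  0.52]
tool shift [np.float64(-72.7), np.float64(92.9), np.float64(71.1)] turn deg 25.4
```

```bash
python3 -m creep '[[[-20,25,0,8,255],[-45,60,0,16,255],[-65,85,10,22,255],[-73,93,30,25,255],[-73,93,50,25,255],[-73,93,65,25,255],[-73,93,76,25,255],[-73,93,80,25,255],[-73,93,80,25,255],[-73,93,80,25,255]]]'; python3 -c "
from h import *
go(497,-9,124,.586)
cv2.imwrite('pics/s1.png',cv2.resize(env.camera('scene')[170:320,180:350],None,fx=4,fy=4))"
```

```text
time_s: 2.6
ee_pos: [498.0, -7.1, 152.0]
eef_rot: [3.141, -0.001, 0.6]
force: [0.9, -0.9, 0.8]
gripper_width: 0.2
t 2.6 pose [498.   -7.1 152. ] [ 3.141e+00 -1.000e-03  6.000e-01] F [ 0.9 -0.9  0.8] M [ 0.02  0.03 -0.01] w 0.2 q [-0.24 -0.03  2.01 -0.    1.16  0.73]
tool shift [np.float64(-1.8), np.float64(1.0), np.float64(28.0)] turn deg 0.8
```

View pics/s1.png

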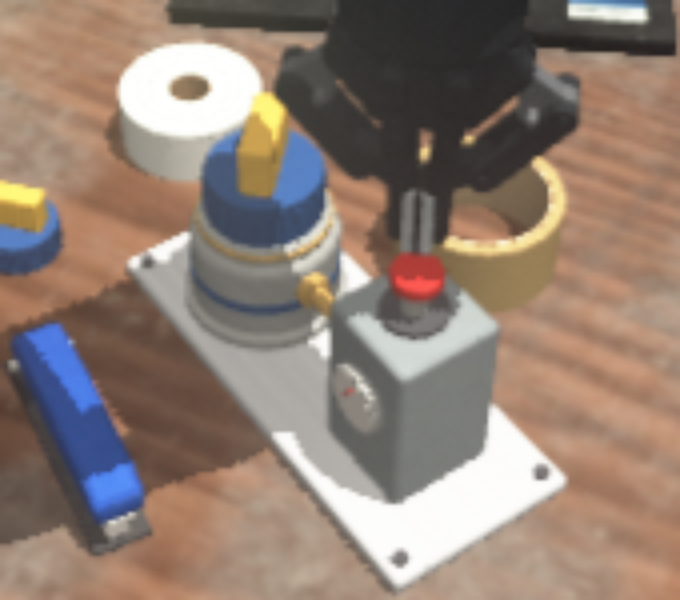

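The shut fingertips (crop 418,250) stand just above the red button (417,272), with everything else clear. I'll press now.

```bash
python3 -m creep '[[[-1.5,1,6,0,255],[-1.5,1,12,0,255],[-1.5,1,16,0,255],[-1.5,1,19,0,255],[-1.5,1,22,0,255],[-1.5,1,24,0,255],[-1.5,1,26,0,255],[-1.5,1,27,0,255],[-1.5,1,28,0,255],[-1.5,1,28,0,255]]]'; python3 -c "
from h import *
go(497,-9,124,.586)"
```

```text
time_s: 3.9
ee_pos: [496.7, -8.8, 124.0]
eef_rot: [-3.141, 0.001, 0.6]
force: [-6.3, -0.3, 8.2]
gripper_width: -0.2
t 3.9 pose [496.7  -8.8 124. ] [-3.141e+00  1.000e-03  6.000e-01] F [-6.3 -0.3  8.2] M [0.07 1.07 0.01] w -0.2 q [-0.25  0.01  2.02 -0.    1.1   0.72]
tool shift [np.float64(0.1), np.float64(0.4), np.float64(-0.0)] turn deg 0.8
```

```bash
python3 -m creep '[[[0,0,0.3,0,255],[0,0,0.6,0,255],[0,0,0.8,0,255],[0,0,0.8,0,255],[0,0,0.8,0,255],[0,0,0.8,0,255],[0,0,0.8,0,255],[0,0,0.8,0,255],[0,0,0.8,0,255],[0,0,0.8,0,255]]]'; python3 -c "
from h import *
go(497,-9,124,.586)
cv2.imwrite('pics/s2.png',cv2.resize(env.camera('scene')[210:300,230:330],None,fx=5,fy=5))"
```

```text
time_s: 5.15
ee_pos: [496.8, -8.8, 123.9]
eef_rot: [-3.141, 0.001, 0.6]
force: [-8.3, 1.2, 13.6]
gripper_width: 0.2
t 5.15 pose [496.8  -8.8 123.9] [-3.141e+00  1.000e-03  6.000e-01] F [-8.3  1.2 13.6] M [ 0.21  1.52 -0.02] w 0.2 q [-0.25  0.01  2.02 -0.    1.1   0.72]
tool shift [np.float64(0.1), np.float64(0.3), np.float64(-0.1)] turn deg 0.8
```

View pics/s2.png

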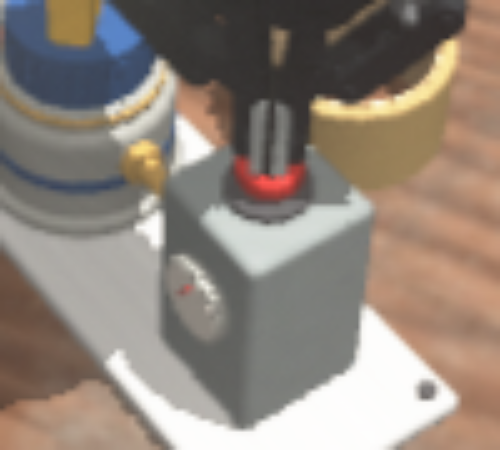

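The plunger is bottomed: pushing further only raised the force to 13.6 N, with no travel. Next I'll retreat and go over the cap.

```bash
python3 -m creep '[[[0,0,-10,0,255],[0,0,-30,0,255],[0,0,-45,0,255],[0,0,-50,0,240],[0,0,-50,0,200],[0,0,-50,0,150],[0,0,-50,0,110],[0,0,-50,0,110],[0,0,-50,0,110],[0,0,-50,0,110]]]'; python3 -c "
from h import *
go(523.1,113.5,150,.586)"
```

```text
time_s: 6.45
ee_pos: [496.8, -8.8, 172.5]
eef_rot: [-3.142, 0.0, 0.6]
force: [-0.3, 0.9, 0.1]
gripper_width: 48.5
t 6.45 pose [496.8  -8.8 172.5] [-3.142  0.     0.6  ] F [-0.3  0.9  0.1] M [ 0.01 -0.04  0.03] w 48.5 q [-0.25 -0.06  1.99 -0.    1.2   0.72]
tool shift [np.float64(90.8), np.float64(-86.1), np.float64(22.5)] turn deg 0.8
```

```bash
python3 -m creep '[[[20,-19,0,0,110],[45,-43,0,0,110],[70,-66,0,1,110],[85,-80,0,1,110],[91,-86,4,1,110],[91,-86,14,1,110],[91,-86,20,1,110],[91,-86,22,1,110],[91,-86,22,1,110],[91,-86,22,1,110]]]'; python3 -c "
from h import *
go(523.1,113.5,106,.586)
cv2.imwrite('pics/s3.png',cv2.resize(np.hstack([env.camera('scene')[150:280,180:310],env.camera('top')[130:260,180:310]]),None,fx=3,fy=3))"
```

```text
time_s: 7.7
ee_pos: [523.6, 113.4, 150.8]
eef_rot: [3.141, -0.0, 0.582]
force: [0.1, -0.0, 0.1]
gripper_width: 48.5
t 7.7 pose [523.6 113.4 150.8] [ 3.141 -0.     0.582] F [ 0.1 -0.   0.1] M [-0.02  0.02 -0.02] w 48.5 q [ 0.    0.07  1.91 -0.    1.16  0.99]
tool shift [np.float64(-0.3), np.float64(-0.4), np.float64(44.8)] turn deg -0.2
```

View pics/s3.png

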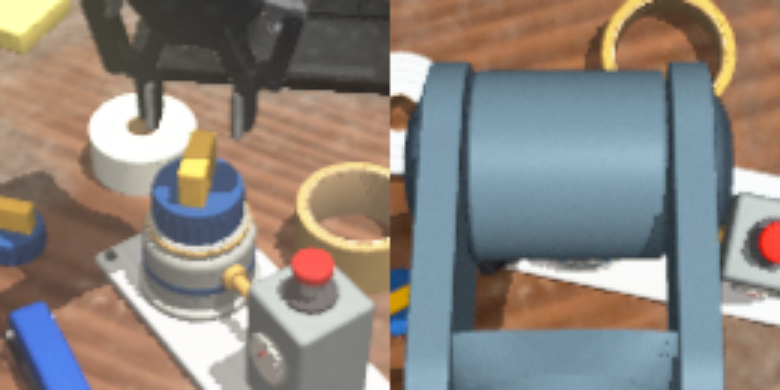

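The fingers (crop 148,105 and 242,110) straddle the bar (198,165), and the plunger has sprung back. I'll descend and grip.

```bash
python3 -m creep '[[[0,0,12,0,110],[0,0,26,0,110],[0,0,38,0,110],[0,0,43,0,110],[0,0,44,0,110],[0,0,44,0,130],[0,0,44,0,170],[0,0,44,0,210],[0,0,44,0,255],[0,0,44,0,255]]]' 40; python3 -c "
from h import *
go(523.1,113.5,106,.586)"
```

```text
time_s: 9.05
ee_pos: [523.8, 113.6, 107.0]
eef_rot: [3.141, -0.001, 0.583]
force: [0.2, 0.3, 2.6]
gripper_width: 17.5
t 9.05 pose [523.8 113.6 107. ] [ 3.141e+00 -1.000e-03  5.830e-01] F [0.2 0.3 2.6] M [ 0.06  0.04 -0.02] w 17.5 q [0.   0.13 1.94 0.   1.07 0.99]
tool shift [np.float64(-0.6), np.float64(-0.3), np.float64(1.0)] turn deg -0.2
```

```bash
python3 -m creep '[[[0,0,0,0,255],[0,0,0,-1,255],[0,0,0,-3,255],[0,0,0,-5,255],[0,0,0,-8,255],[0,0,0,-11,255],[0,0,0,-13,255],[0,0,0,-15,255],[0,0,0,-16,255],[0,0,0,-16,255]]]' 70; python3 -c "
from h import *
go(523.1,113.5,106,.586)"
```

```text
time_s: 10.3
ee_pos: [523.9, 113.5, 107.1]
eef_rot: [3.141, -0.001, 0.862]
force: [-0.2, 0.9, 5.8]
gripper_width: 17.0
t 10.3 pose [523.9 113.5 107.1] [ 3.141e+00 -1.000e-03  8.620e-01] F [-0.2  0.9  5.8] M [ 0.03  0.04 -0.02] w 17.0 q [ 0.    0.13  1.94 -0.    1.07  0.71]
tool shift [np.float64(-0.5), np.float64(-0.5), np.float64(1.1)] turn deg 15.8
```

It turned 0.28 rad with no moment, past the 0.2 rad stop, so counter-clockwise loosens it. I'll continue to about 1.3 rad in total.

```bash
python3 -m creep '[[[0,0,0,-4,255],[0,0,0,-11,255],[0,0,0,-18,255],[0,0,0,-26,255],[0,0,0,-34,255],[0,0,0,-42,255],[0,0,0,-50,255],[0,0,0,-56,255],[0,0,0,-59,255],[0,0,0,-59,255]]]'; python3 -c "
from h import *
go(523.1,113.5,106,.586)
cv2.imwrite('pics/s4.png',cv2.resize(env.camera('scene')[150:280,180:310],None,fx=4,fy=4))"
```

```text
time_s: 11.55
ee_pos: [523.9, 113.5, 107.1]
eef_rot: [3.141, 0.0, 1.893]
force: [-0.0, 0.2, 6.2]
gripper_width: 16.8
t 11.55 pose [523.9 113.5 107.1] [3.141 0.    1.893] F [-0.   0.2  6.2] M [0.06 0.05 0.07] w 16.8 q [ 0.    0.13  1.94 -0.    1.07 -0.32]
tool shift [np.float64(0.2), np.float64(-0.7), np.float64(1.1)] turn deg 74.9
```

View pics/s4.png

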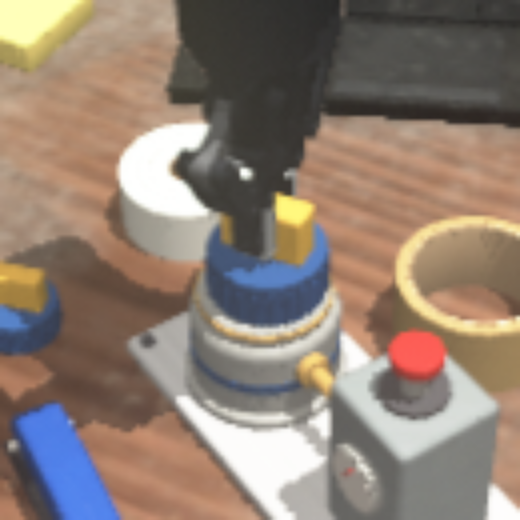

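The bar, held between the fingers (crop 270,230), has turned with the gripper. I'll test the lift gently.

```bash
python3 -m creep '[[[0,0,-0.5,0,255],[0,0,-1,0,255],[0,0,-2,0,255],[0,0,-3,0,255],[0,0,-4,0,255],[0,0,-5,0,255],[0,0,-6,0,255],[0,0,-7,0,255],[0,0,-8,0,255],[0,0,-8,0,255]]]'; python3 -c "
from h import *
go(523.1,113.5,207,1.895)"
```

```text
time_s: 12.85
ee_pos: [523.4, 113.6, 114.6]
eef_rot: [3.141, 0.0, 1.892]
force: [0.8, -0.2, -2.5]
gripper_width: 16.5
t 12.85 pose [523.4 113.6 114.6] [3.141 0.    1.892] F [ 0.8 -0.2 -2.5] M [ 0.02 -0.03  0.01] w 16.5 q [ 0.    0.12  1.93 -0.    1.09 -0.32]
tool shift [np.float64(0.0), np.float64(-0.3), np.float64(-92.4)] turn deg -0.2
```

The force is just the cap's weight (about 2 N), so it's free. I'll lift the rest, about 100 mm in total.

```bash
python3 -m creep '[[[0,0,-4,0,255],[0,0,-12,0,255],[0,0,-24,0,255],[0,0,-38,0,255],[0,0,-54,0,255],[0,0,-70,0,255],[0,0,-82,0,255],[0,0,-90,0,255],[0,0,-92.5,0,255],[0,0,-92.5,0,255]]]'; python3 -c "
from h import *
s=env.camera('scene')
go(523.1,113.5,207,1.895)
cv2.imwrite('pics/s5.png',cv2.resize(s[90:290,170:330],None,fx=3,fy=3))"
```

```text
time_s: 14.1
ee_pos: [523.1, 113.6, 206.7]
eef_rot: [-3.141, -0.0, 1.892]
force: [-0.1, -0.8, -2.1]
gripper_width: 16.7
t 14.15 pose [523.  113.6 206.4] [-3.141 -0.     1.892] F [-0.7 -0.8 -1.2] M [-0.05 -0.03 -0.02] w 16.9 q [ 0.    0.    1.87 -0.    1.27 -0.32]
tool shift [np.float64(-0.1), np.float64(0.1), np.float64(-0.6)] turn deg -0.2
```

View pics/s5.png

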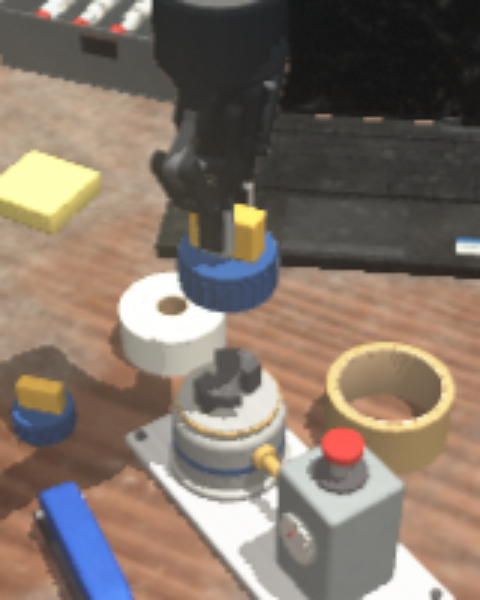

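The cap hangs upright (crop 228,265) straight above the bare thread core (228,380), and the bystanders look untouched. I'll check those numerically and then hand in.

```bash
python3 - <<'E'
from h import *
t=env.camera("top");t0=cv2.imread("pics/top0.png");s=env.camera("scene");s0=cv2.imread("pics/scene0.png")
B=((105,150,60),(130,255,255))
for n,a,z,b in(("stapler",B,49,(180,245,220,310)),("tape",((12,60,110),(28,255,255)),48,(275,200,325,236))):
    print(n,*[blobs("scene",i,*a,z,b,60) for i in(s0,s)])
print("roll low part diff",cv2.absdiff(s,s0)[195:214,208:228].mean())
go(523.1,113.5,207,1.895)
env.hand_in()
E
```

```text
stapler [(array([199.4, 274.3]), array([381.2,  96.5, 115.2,  23.6]), 1.208)] [(array([199.2, 273.8]), array([381.1,  97.3, 116.7,  24.4]), 1.209)]
tape [(array([299. , 213.3]), array([636. ,  53.1, 109.9, 114.3]), -0.811)] [(array([298.8, 213.6]), array([636. ,  53.1, 109.9, 114.3]), -0.811)]
roll low part diff 1.8210526315789475
t 14.25 pose [523.  113.6 206.3] [-3.14  -0.     1.892] F [-0.1  0.2 -1.5] M [0.06 0.   0.01] w 16.5 q [ 0.    0.    1.87 -0.    1.27 -0.32]
tool shift [np.float64(-0.1), np.float64(0.1), np.float64(-0.7)] turn deg -0.2
the job is handed in; nothing more can be done
```

The pot is open, and I handed the job in at 14.25 s with the cap still held above the mouth.

- **Vent:** I pressed the plunger first, down to its hard stop. The fingertips were at z = 124 mm and the force rose to 13.6 N with no further travel.
- **Cap:** I gripped the largest cap by its yellow bar and tried counter-clockwise first. It turned freely past the 0.2 rad stop, so the thread is right-handed. I turned it 1.31 rad and lifted it straight off.
- **Last checks:** The cap is upright, about 99 mm above the mouth by the tool's travel. The finger opening is 16.5 mm and the load is about 1.5 to 2 N, which matches the cap's weight.
- **Bystanders:** The stapler and tape measure within 1 mm of where they were. The roll's region in the picture is unchanged.
- **Disagreements:** My two camera views differed by about 3 mm on the button's position before the press. The grip opening reads 16.5 mm on a bar given as 18 mm thick. Neither caused trouble, and no check failed.

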